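Lock the housing fixture with the forked extension bar

ROBOT

A 6-joint arm with a two-finger parallel gripper is mounted at the origin on the work surface. World frame = base frame: x ahead of the robot, y to its left, z up, the work surface at z = 0. Lengths are in m, angles in rad, forces in N, time in s.
With the tool pointing down it reaches from about 0.35 to 0.85 m from the base axis. Payload 8.1 kg.
Tool frame: the origin (TCP) lies on the centre line of the jaws, within the pads' length; the fingertips stand 22 mm ahead of it and the grasp point (between the pads) lies 3 mm ahead of it; z points along the fingers, y is the line along which they close (so a half turn about z gives the same grasp; the last joint's range is limited). The gripper opens to 93 mm and grips with 3 to 60 N. Pads are 15 mm wide; open, the fingers measure 128 mm over their backs; the gripper's body (75 mm by 188 mm) begins 65 mm behind the grasp point.
Start: joints at [-1.283, 0.13, 1.488, -0, 1.523, -0.085], TCP at [0.219, -0.559, 0.241] pointing down, gripper open.
Joint ranges: [-2.96, 2.96], [-0.89, 2.26], [0.02, 2.5], [-1.34, 4.48], [0, 2.73], [-2.66, 2.66]. Speed limits (rad/s): [2.39, 2.39, 2.79, 3.14, 3.14, 3.14].

INTERFACE

Orientations are given as a rotation vector (axis times angle).
In Python, from plant import robot gives the robot as it stands.
- The arm moves only by the tool send_path, called after "Request:" by a JSON object that holds its "op" and its "data", one argument or row to a line. Schema: {"type":"object","properties":{"motion":{"type":"object","properties":{"moves":{"type":"array","items":{"type":"array","items":{"type":"number"},"minItems":5,"maxItems":5},"minItems":1,"maxItems":20}},"additionalProperties":false,"required":["moves"]},"grip_force":{"type":"number"},"only":{"type":"string"},"quiet":{"type":"boolean"},"lines":{"type":"string"}},"required":["motion"],"additionalProperties":false}. motion is an object whose key "moves" holds a list of rows, 1 to 20 of them, each of 5 numbers: the finger opening in m, then dx, dy, dz in shares of the most that a row can go, 1 being 50 mm, then a turn about the tool's z in units of 0.25 rad; each row shifts and turns the commanded pose from where the row before left it, along the tool's axes as they then stand; what a row does not reach is not made up. A row lasts 1/10 s, in which the tool goes at most 0.05 m and 0.15 rad, less where a joint would pass 70% of its speed; a pose out of reach is approached as far as the arm can. The fingers move at their own pace and stop on an object; grip_force is the grip in N (left out, the last holds). Time passes only in rows, so rows that do not move let the fingers close. The tool returns the time, the measured TCP pose, the force, the opening and the grip force at its end. only (a regular expression) keeps the lines of the reply that match it, lines (a string "A,B") keeps lines A to B, and quiet returns only ok. Input that does not fit is refused with a message, and nothing moves.
- robot.read_state(): the state, without advancing time (a new reading comes with each control period).
- robot.read_camera(name): name is "side" or "top"; returns a dict with "image" (384x512x3 uint8, red, green, blue), "fx", "fy", "cx", "cy" (pixels), "R" (3x3) and "t" (3): a world point X has camera coordinates R X + t. Camera axes: x right, y down, z forward; pixel columns grow to the right and rows downward; lengths in m; the calibration is good to about 2 mm. A picture is of the moment at which its call begins. There is no depth.
- robot.close_job(): hands the job in; it is judged then, once.
The state is a dict: "t": time; "q": joint angles; "dq": joint speeds; "joint_torque": joint torques, N m; "tool_pos": TCP position; "orientation": TCP orientation; "force": force on the tool from outside, world axes, zero at the start; "wrist_torque": the same for the moment, N m; "opening": finger opening in m; "gripper_force": force on a finger pad.
Only numpy, scipy, OpenCV 4.12 (cv2) and the standard library are available. Lean on these libraries where they do the work, as an engineer would, in place of code of your own. Each camera call takes 0.05 s, during which the arm holds its last target. There are 200 camera calls.

TASK

The white housing in the assembly fixture has to be clamped: take the forked steel bar from the pink foam, set its fork over the short, stiff lever of that fixture's toggle clamp and swing the lever past its dead point until it is fully locked and has pushed the housing up to the fence. Use the bar, not the fingers or arm, on the lever, and then lay the bar back down flat where it was lying.

Things in the scene. Friction and masses are not known exactly. Their poses are not given: they have to be found in the camera images.
- clamp (a joint): Swing of the clamp lever about its vertical pivot (rad): 0 open, 0.90 dead point, 1.15 locked stop; starts near 0. Clockwise from above as it grows. A spring resists with up to 1 N m (most near 0.45), past 0.90 it snaps on to 1.15. The lever, a level steel bar 12 mm wide, 14 tall, ends 85 mm from the pivot (hub radius 18) and points at yaw of clamp_pivot + pi + 1.15 - value.
- clamp_pivot (a point): On the lever's pivot axis at the lever's mid height, 75 mm above the bench; fixed to the fixture. z up, x along the plunger to the housing, roughly away from the robot; the open lever points to the robot's right, locked to -x. Below are a pedestal (top at 44 mm) and a 150 mm wide base plate, x -60 to +235 mm. The like fixture at the far left has an empty nest: not this one.
- bar: Forked steel bar with black end, 260 long, 26 tall, 0.35 kg, flat on 6 mm pink foam beside a plain bar and a nut driver (80 mm apart, any order). Origin: underside, at its centre of mass; x to the fork, z up. Shaft 16 mm wide, x -130 to 59; cross piece 40 wide to 71; two prongs 8 thick, 24 apart inside, tips at x = 130. The gap is open above, below and in front, so it can drop over the lever.
- housing: Open white plastic box, 110 x 70 mm, 50 tall, green board inside, loose in the fixture's nest between plunger and steel fence. Origin: centre of its underside, x along the plunger's push. It starts 133 to 138 mm from the pivot along the pivot's x; pushed up to the fence by the locking clamp it is at about 146 mm.

How it is judged:
By the outcome, as a careful person would: the job done as asked, in the order asked, and still so for the second after the job is handed in, with the robot touching nothing.
It also fails if it takes over 59 s, if anything falls off the work surface, if the arm or the gripper's body presses on something with over 40 N, if the wrist force passes 120 N, or if a joint passes its speed limit or range.

## Working session

There is one attempt and no reset: what is moved stays moved. The work goes in short steps, Python scripts to look and compute and a tool call to move; the robot and the scene stay as the last step left them, time stands still between calls to the robot, and variables do not carry over. Pictures are saved under pics/ and viewed, at most 10 in all, crops included, and the job is handed in when it is done.

```bash
ls; mkdir -p pics; python3 - <<'E'
from plant import robot
import cv2,numpy as np
for n in("top","side"):
    c=robot.read_camera(n); cv2.imwrite(f"pics/{n}0.png",c["image"][:,:,::-1])
    print(n,c["fx"],c["fy"],c["cx"],c["cy"],np.round(c["R"],3).tolist(),np.round(c["t"],3), np.round(-np.array(c["R"]).T@c["t"],3))
s=robot.read_state();print({k:np.round(v,3) for k,v in s.items()})
E
```

```text
pics
plant.py
top 450.70148612358764 450.70148612358764 256.622157783233 194.8937448269266 [[-0.021, -1.0, -0.006], [-0.992, 0.022, -0.122], [0.123, 0.004, -0.992]] [0.111 0.629 0.984] [0.506 0.094 1.054]
side 492.860060104636 492.860060104636 253.90851100788822 187.80133645572823 [[-0.911, -0.411, -0.012], [-0.278, 0.638, -0.718], [0.303, -0.651, -0.696]] [0.599 0.167 1.104] [0.258 0.859 0.896]
{'t': np.float64(0.1), 'q': array([-1.283,  0.131,  1.489, -0.   ,  1.523, -0.085]), 'dq': array([ 0.   , -0.002, -0.002,  0.002,  0.001,  0.   ]), 'joint_torque': array([ 0.0000e+00, -5.6134e+01, -4.9310e+01,  7.7000e-02,  2.9000e-02,
       -0.0000e+00]), 'tool_pos': array([ 0.218, -0.558,  0.24 ]), 'orientation': array([-3.085, -0.582,  0.   ]), 'force': array([-0.264, -0.362, -0.398]), 'wrist_torque': array([-0.038, -0.013,  0.021]), 'gripper_force': np.float64(0.0), 'opening': np.float64(0.093)}
```

View pics/top0.png

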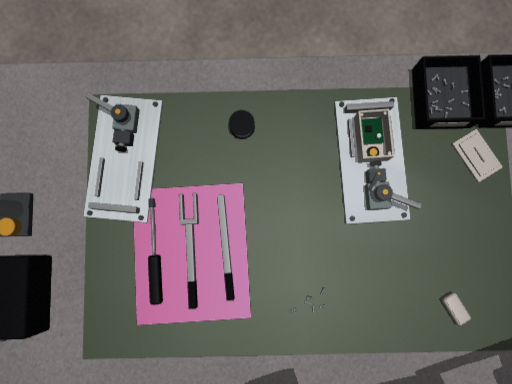

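View pics/side0.png

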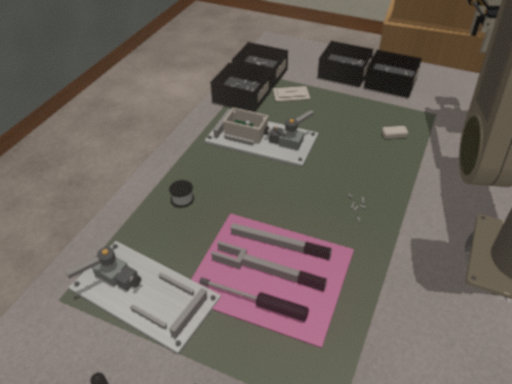

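The top view shows the forked bar on the foam with its fork at (188,208) and black end at (192,295). The target fixture has its pivot cap at about (381,191), the lever tip at (419,206) and the housing at (374,135). In the side view the cap is at about (291,122) and the fork at (228,254). I'll enlarge both regions next.

```bash
cat > h.py <<'E'
import numpy as np, cv2
from plant import robot
def cam(n):
    c=robot.read_camera(n); c["R"]=np.array(c["R"]); c["t"]=np.array(c["t"]); return c
def ray(c,p):
    d=c["R"].T@np.array([(p[0]-c["cx"])/c["fx"],(p[1]-c["cy"])/c["fy"],1]); return -c["R"].T@c["t"],d/np.linalg.norm(d)
def plane(c,p,z):
    o,d=ray(c,p); return o+d*(z-o[2])/d[2]
def tri(c1,p1,c2,p2):
    o1,d1=ray(c1,p1);o2,d2=ray(c2,p2)
    a=np.linalg.lstsq(np.c_[d1,-d2],o2-o1,rcond=None)[0]
    P,Q=o1+a[0]*d1,o2+a[1]*d2; return (P+Q)/2,np.linalg.norm(P-Q)
def proj(c,X):
    v=c["R"]@np.array(X)+c["t"]; return np.array([c["cx"]+c["fx"]*v[0]/v[2],c["cy"]+c["fy"]*v[1]/v[2]])
E
python3 - <<'E'
from h import *
T,S=cam("top"),cam("side")
def crop(c,x,y,w,h,k): return cv2.resize(c["image"][y:y+h,x:x+w,::-1],None,fx=k,fy=k,interpolation=cv2.INTER_CUBIC)
a=crop(T,330,90,100,140,4);b=crop(S,205,95,120,75,3.3333333)
e=crop(T,160,180,60,140,4);f=crop(S,195,230,140,70,2.857142)
out=np.zeros((600,800,3),np.uint8)
out[:560,:400]=a; out[:250,400:800]=b; 
out[260:460,400:800]=f; cv2.imwrite("pics/c1.png",out)
for n,c in(("T",T),("S",S)):
    hsv=cv2.cvtColor(c["image"],cv2.COLOR_RGB2HSV)
    for nm,m in(("or",cv2.inRange(hsv,(8,150,110),(22,255,255))),("pink",cv2.inRange(hsv,(150,100,100),(175,255,255)))):
        k,l,st,ce=cv2.connectedComponentsWithStats(m)
        print(n,nm,[(st[i].tolist(),ce[i].round(1).tolist()) for i in range(1,k) if st[i,4]>12])
E
```

```text
T or [([115, 109, 5, 5, 22], [117.1, 111.1]), ([370, 148, 7, 7, 42], [372.9, 151.3]), ([383, 190, 5, 4, 18], [384.8, 191.5]), ([0, 218, 15, 18, 229], [6.4, 226.3])]
T pink [([134, 186, 81, 139, 6902], [171.2, 256.3])]
S or []
S pink [([297, 283, 12, 5, 15], [302.8, 284.9]), ([273, 312, 33, 11, 48], [289.0, 317.4])]
```

View pics/c1.png

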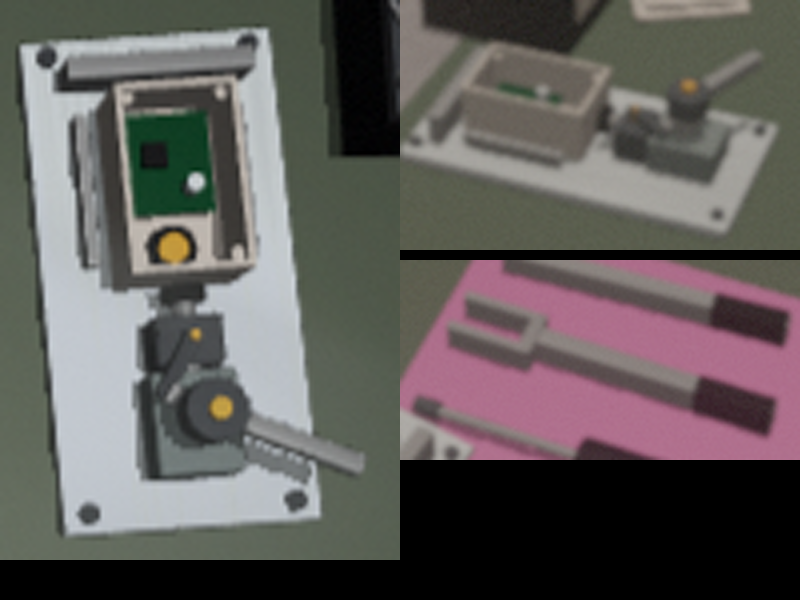

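The crop shows the cap of the target pivot at top px (385.5,192) and side px (291.7,120.8). The lever tip is at top (420.5,205.5) and side (312.4,112.4). The plate corners are visible. Next I'll triangulate these points and segment the bar.

```bash
python3 - <<'E'
from h import *
T,S=cam("top"),cam("side")
t=lambda x,y:(x/4+330-.4,y/4+90-.4); s=lambda x,y:((x-400)/3.33333+205-.4,y/3.33333+95-.4)
print("cap",tri(T,t(222,408),S,s(689,86)))
print("tip",tri(T,t(362,462),S,s(758,58)))
c=[plane(T,t(*p),.012)[:2] for p in((20,42),(270,28),(320,517),(65,533))]
print("plate",np.round(c,3).tolist()); 
c=np.array(c); print("yaws",[np.arctan2(*(d[::-1])) for d in (c[0]-c[3],c[1]-c[2])],np.linalg.norm(c[0]-c[3]),np.linalg.norm(c[0]-c[1]))
print("screws", [tri(T,t(*a),S,s(*b))[0].round(3) for a,b in(((296,500),(759,130)),((89,513),(717,214)))])
def crop(c,x,y,w,h,k): return cv2.resize(c["image"][y:y+h,x:x+w,::-1],None,fx=k,fy=k,interpolation=cv2.INTER_CUBIC)
out=np.zeros((600,800,3),np.uint8)
out[:600,:300]=crop(T,165,185,60,120,5); out[:350,300:]=crop(S,203,233,125,70,4)[:,:500]; out[352:592,300:800]=crop(S,203,233,1,1,1)[0,0]
cv2.imwrite("pics/c2.png",out)
E
```

```text
cap (array([ 0.62577178, -0.18042397,  0.08734267]), np.float64(0.000834257333001688))
tip (array([ 0.59463964, -0.25986772,  0.07228434]), np.float64(0.004257650802999509))
plate [[0.859, -0.094], [0.864, -0.243], [0.571, -0.255], [0.565, -0.107]]
yaws [np.float64(0.04623515342558773), np.float64(0.03938385440854055)] 0.2940307692955204 0.14964226581312012
screws [array([ 0.581, -0.241,  0.012]), array([ 0.575, -0.122,  0.012])]Traceback (most recent call last):
  File "<stdin>", line 12, in <module>
ValueError: could not broadcast input array from shape (280,500,3) into shape (350,500,3)
```

```bash
python3 - <<'E'
from h import *
T,S=cam("top"),cam("side")
def crop(c,x,y,w,h,k): return cv2.resize(c["image"][y:y+h,x:x+w,::-1],None,fx=k,fy=k,interpolation=cv2.INTER_CUBIC)
out=np.zeros((600,800,3),np.uint8)
out[:600,:300]=crop(T,165,190,60,120,5); out[:280,300:]=crop(S,203,233,125,70,4)
cv2.imwrite("pics/c2.png",out)
E
```

```text
(no output)
```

View pics/c2.png

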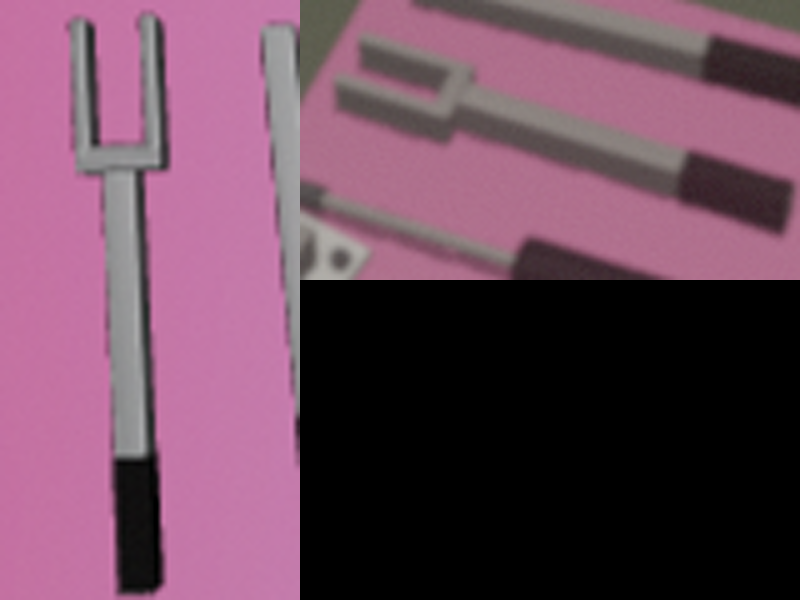

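The forked bar's top face is clear in both views. In the top crop the prong tips are at (77,22) and (147,18), and the cross piece's rear corners at (78,172) and (162,168). In the side crop the prong tips are at (362,40) and (338,80).

```bash
python3 - <<'E'
from h import *
T,S=cam("top"),cam("side")
t=lambda x,y:(x/5+165-.4,y/5+190-.4); s=lambda x,y:((x-300)/4+203-.4,y/4+233-.4)
for n,a,b in(("tip-y",(147,16),(363,41)),("tip+y",(77,20),(339,81)),("cross back -y",(163,168),(472,70)),("blackbound +y edge",(114,458),(676,196)),("blackbound -y",(148,457),(688,153))):
    P,g=tri(T,t(*a),S,s(*b)); print(n,P.round(4),round(g,4),"plane",plane(T,t(*a),.032).round(4))
f=lambda x,y:plane(T,t(x,y),.032)
tip=(f(147,16)+f(77,20))/2
sh=[(f(104,175)+f(137,173))/2,(f(114,458)+f(148,457))/2]
print("tip mid",tip,"shaft",sh,"end",f(137,590))
d=tip-sh[1];yaw=np.arctan2(d[1],d[0]);print("yaw",yaw,"tip-bb",np.linalg.norm(d))
print("widths",np.linalg.norm(f(104,175)-f(137,173)),np.linalg.norm(f(147,16)-f(77,20)))
o=tip-.130*d/np.linalg.norm(d);print("origin",o)
E
```

```text
tip-y [0.6391 0.2412 0.025 ] 0.0034 plane [0.6398 0.2408 0.032 ]
tip+y [0.6377 0.2732 0.0264] 0.0035 plane [0.6387 0.2728 0.032 ]
cross back -y [0.5711 0.2349 0.0252] 0.0012 plane [0.5701 0.2338 0.032 ]
blackbound +y edge [0.4396 0.2595 0.0119] 0.0001 plane [0.4409 0.2563 0.032 ]
blackbound -y [0.4405 0.2416 0.0277] 0.0005 plane [0.441  0.2411 0.032 ]
tip mid [0.63925046 0.25680409 0.032     ] shaft [array([0.56776646, 0.25308932, 0.032     ]), array([0.44096924, 0.24871087, 0.032     ])] end [0.38301116 0.24622427 0.032     ]
yaw 0.04079427034122414 tip-bb 0.19844632534590362
widths 0.01500509088649323 0.03209757591566035
origin [0.50935862 0.25150231 0.032     ]
```
Total length: tip to end 0.256. OK (.26). Heights triangulate ~0.026 (top at 0.032 expected: 26+6). 5 mm off for 1 px... fine. Check the prong spacing 32 ✓. Top z ≈ 0.026-0.028 measured vs .032; 2-mm calibration + pixel. Go with ~0.032; grasp depth tolerance fine.

Checks against the text:

| Quantity | Measured | Expected |
|---|---|---|
| Lever length | 85 mm | 85 mm |
| Lever yaw | 4.339 | 4.335 |
| Plate | 294 x 150 mm | 295 x 150 mm |
| Prong spacing | 32 mm | 32 mm |
| Bar top height (two views) | 25–28 mm | 32 mm |

The bar height is within about 1 px of error. I'll grip the 40 mm wide cross-piece region, at bar x = 66 mm, so lever forces put little moment on the pads.

The rows are not in the units I measure in: shifts go in shares of 50 mm and turns go in units of 0.25 rad. I convert before sending: 0.111 rad is 0.444.

```bash
cat >> h.py <<'E'
from scipy.spatial.transform import Rotation as Ro
def go(x,y,z,yaw):
    s=robot.read_state(); R=Ro.from_rotvec(s["orientation"]).as_matrix(); y0=np.arctan2(R[1,0],R[0,0])
    d=np.array([x,y,z])-s["tool_pos"]
    yw=lambda a:np.round([np.cos(a)*d[0]+np.sin(a)*d[1],np.sin(a)*d[0]-np.cos(a)*d[1],-d[2]],4)
    print("now",np.round(s["tool_pos"],4),"yaw",round(y0,4),"tilt",np.round(R[:,2],3),"turn",round(y0-yaw,4),"shift in present axes",yw(y0),"in axes after turn",yw(yaw))
E
```

Request:
{"op": "send_path", "data": {
  "motion": {"moves":[[0.065, 0, 0, 0, 0.44], [0.065, 0, 0, 0, 0.44], [0.065, 0, 0, 0, 0.444], [0.065, 0, 0, 0, 0]]},
  "grip_force": 60
}}

```text
t: 0.9
tool_pos: [0.2186, -0.5588, 0.2407]
orientation: [3.141, 0.063, 0.0]
force: [0.1, -0.6, -0.5]
opening: 0.0668
gripper_force: 0.0
```

```bash
python3 -c "
from h import *
go(.5753,.2542,.15,.041)"
```

```text
now [ 0.2186 -0.5588  0.2407] yaw 0.04 tilt [ 0. -0. -1.] turn -0.001 shift in present axes [ 0.389  -0.7981  0.0907] in axes after turn [ 0.3898 -0.7977  0.0907]
```

Request:
{"op": "send_path", "data": {
  "motion": {"moves":[[0.065, 0.432, -0.886, 0.1, 0], [0.065, 0.432, -0.886, 0.1, 0], [0.065, 0.432, -0.886, 0.1, 0], [0.065, 0.432, -0.886, 0.1, 0], [0.065, 0.432, -0.886, 0.1, 0], [0.065, 0.432, -0.886, 0.1, 0], [0.065, 0.432, -0.886, 0.1, 0], [0.065, 0.432, -0.886, 0.1, 0], [0.065, 0.432, -0.886, 0.1, 0], [0.065, 0.432, -0.886, 0.1, 0], [0.065, 0.432, -0.886, 0.1, 0], [0.065, 0.432, -0.886, 0.1, 0], [0.065, 0.432, -0.886, 0.1, 0], [0.065, 0.432, -0.886, 0.1, 0], [0.065, 0.432, -0.886, 0.1, 0], [0.065, 0.432, -0.886, 0.1, 0], [0.065, 0.432, -0.886, 0.1, 0], [0.065, 0.432, -0.886, 0.1, 0], [0.065, 0, 0, 0, 0], [0.065, 0, 0, 0, 0]]}
}}

```text
t: 2.9
tool_pos: [0.5732, 0.255, 0.1494]
orientation: [3.14, 0.073, -0.003]
force: [-0.4, 0.4, 0.5]
opening: 0.0654
gripper_force: 0.0
```

```bash
python3 -c "
from h import *
go(.5753,.2542,.031,.041)"
```

```text
now [0.5732 0.255  0.1494] yaw 0.0466 tilt [-0.002 -0.001 -1.   ] turn 0.0056 shift in present axes [0.0021 0.0009 0.1184] in axes after turn [0.0021 0.0008 0.1184]
```

Request:
{"op": "send_path", "data": {
  "motion": {"moves":[[0.065, 0.042, 0.016, 0.8, 0.0224], [0.065, 0, 0, 0.8, 0], [0.065, 0, 0, 0.4, 0], [0.065, 0, 0, 0.2, 0], [0.065, 0, 0, 0.16, 0], [0.065, 0, 0, 0, 0]]}
}}

```text
t: 3.5
tool_pos: [0.5761, 0.2529, 0.0331]
orientation: [-3.141, -0.056, -0.001]
force: [0.4, 1.1, 0.1]
opening: 0.0652
gripper_force: 0.0
```

```bash
python3 - <<'E'
from h import *
go(.5753,.2542,.031,.041)
T,S=cam("top"),cam("side")
out=np.zeros((600,800,3),np.uint8)
out[:600,:400]=cv2.resize(T["image"][170:320,140:240,::-1],(400,600)); out[:300,400:]=cv2.resize(S["image"][225:315,195:315,::-1],(400,300))
cv2.imwrite("pics/g1.png",out)
E
```

```text
now [0.5761 0.2529 0.0331] yaw 0.036 tilt [ 0.001  0.    -1.   ] turn -0.005 shift in present axes [-0.0008 -0.0014  0.0021] in axes after turn [-0.0008 -0.0014  0.0021]
```

View pics/g1.png

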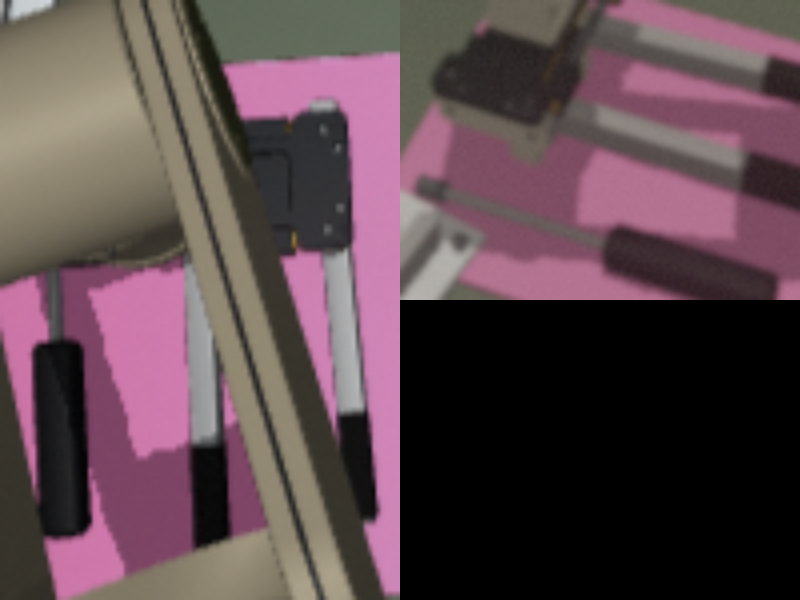

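The gripper stands over the fork with the shaft entering under its middle, at crop px (200,260), and it clears both neighbours. I'll close.

Request:
{"op": "send_path", "data": {
  "motion": {"moves":[[0.065, -0.016, -0.024, 0.04, -0.02], [0.065, 0, 0, 0, 0], [0.03, 0, 0, 0, 0], [0.03, 0, 0, 0, 0], [0.03, 0, 0, 0, 0], [0.03, 0, 0, 0, 0], [0.03, 0, 0, 0, 0]]},
  "grip_force": 60
}}

```text
t: 4.3
tool_pos: [0.575, 0.2546, 0.0307]
orientation: [-3.141, -0.065, 0.0]
force: [0.0, 0.2, 0.3]
opening: 0.0395
gripper_force: 60.0
```

Request:
{"op": "send_path", "data": {
  "motion": {"moves":[[0.03, 0, 0, -0.2, 0], [0.03, 0, 0, -0.4, 0], [0.03, 0, 0, -0.8, 0], [0.03, 0, 0, -0.8, 0], [0.03, 0, 0, 0, 0]]}
}}

```text
t: 4.8
tool_pos: [0.579, 0.256, 0.1488]
orientation: [-3.137, -0.065, -0.017]
force: [2.2, 0.5, -2.0]
opening: 0.0395
gripper_force: 60.0
```

```bash
python3 - <<'E'
from h import *
s=robot.read_state(); print(s["force"],s["wrist_torque"])
go(.5753,.2542,.14,.041)
T,S=cam("top"),cam("side")
out=np.zeros((600,800,3),np.uint8)
out[:600,:400]=cv2.resize(T["image"][170:320,140:240,::-1],(400,600)); out[:450,400:]=cv2.resize(S["image"][190:325,195:315,::-1],(400,450))
cv2.imwrite("pics/g2.png",out)
E
```

```text
[ 2.23576513  0.52715195 -2.03352641] [ 0.07720135 -0.27667377 -0.01858276]
now [0.579  0.256  0.1488] yaw 0.0412 tilt [ 0.011  0.004 -1.   ] turn 0.0002 shift in present axes [-0.0037  0.0017  0.0088] in axes after turn [-0.0037  0.0017  0.0088]
```

View pics/g2.png

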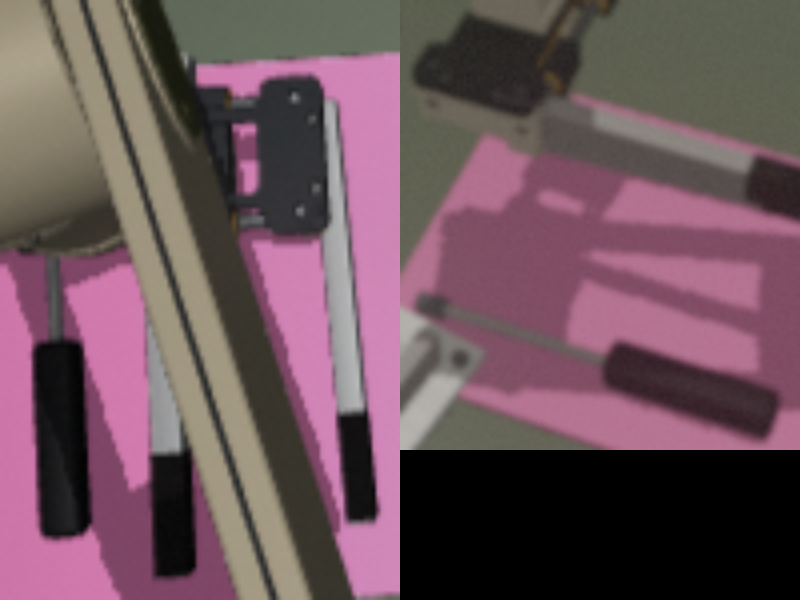

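The bar is held level at the cross piece, opening 39.5 mm, with its shadow clear of the foam. Next I turn it, still high, and carry it to the lever.

Request:
{"op": "send_path", "data": {
  "motion": {"moves":[[0.03, 0, 0, -0.2, -0.576], [0.03, 0, 0, 0, -0.576], [0.03, 0, 0, 0, -0.576], [0.03, 0, 0, 0, -0.576], [0.03, 0, 0, 0, -0.576], [0.03, 0, 0, 0, -0.576], [0.03, 0, 0, 0, -0.576], [0.03, 0, 0, 0, -0.576], [0.03, 0, 0, 0, 0], [0.03, 0, 0, 0, 0]]}
}}

```text
t: 5.9
tool_pos: [0.5738, 0.2543, 0.1486]
orientation: [-2.602, -1.759, 0.005]
force: [0.5, -0.5, -3.1]
opening: 0.0394
gripper_force: 60.0
```

```bash
python3 -c "
from h import *
go(.5898,-.2715,.16,1.195)"
```

```text
now [0.5738 0.2543 0.1486] yaw 1.1887 tilt [-0.003 -0.001 -1.   ] turn -0.0063 shift in present axes [-0.4819  0.2109 -0.0114] in axes after turn [-0.4832  0.2078 -0.0114]
```

Scaled: -0.0402 m is -0.804, 0.0175 m is 0.35, -0.005 rad is -0.02.

Request:
{"op": "send_path", "data": {
  "motion": {"moves":[[0.03, -0.804, 0.35, -0.02, 0], [0.03, -0.804, 0.35, -0.02, 0], [0.03, -0.804, 0.35, -0.02, 0], [0.03, -0.804, 0.35, -0.02, 0], [0.03, -0.804, 0.35, -0.02, 0], [0.03, -0.804, 0.35, -0.02, 0], [0.03, -0.804, 0.35, -0.02, 0], [0.03, -0.804, 0.35, -0.02, 0], [0.03, -0.804, 0.35, -0.02, 0], [0.03, -0.804, 0.35, -0.02, 0], [0.03, -0.804, 0.35, -0.02, 0], [0.03, -0.804, 0.35, -0.02, 0], [0.03, 0, 0, 0, -0.02], [0.03, 0, 0, 0, 0], [0.03, 0, 0, 0, 0]]}
}}

```text
t: 7.4
tool_pos: [0.592, -0.2701, 0.1618]
orientation: [-2.594, -1.769, 0.0]
force: [0.5, 1.0, -3.2]
opening: 0.0399
gripper_force: 60.0
```

```bash
python3 - <<'E'
from h import *
go(.5898,-.2715,.16,1.195)
T,S=cam("top"),cam("side")
out=np.zeros((600,800,3),np.uint8)
out[:480,:400]=cv2.resize(T["image"][130:250,350:450,::-1],(400,480),interpolation=cv2.INTER_CUBIC); out[:400,400:]=cv2.resize(S["image"][50:170,240:360,::-1],(400,400),interpolation=cv2.INTER_CUBIC)
cv2.imwrite("pics/l1.png",out)
E
```

```text
now [ 0.592  -0.2701  0.1618] yaw 1.1967 tilt [-0.001  0.001 -1.   ] turn 0.0017 shift in present axes [-0.0021 -0.0015  0.0018] in axes after turn [-0.0021 -0.0015  0.0018]
```

View pics/l1.png

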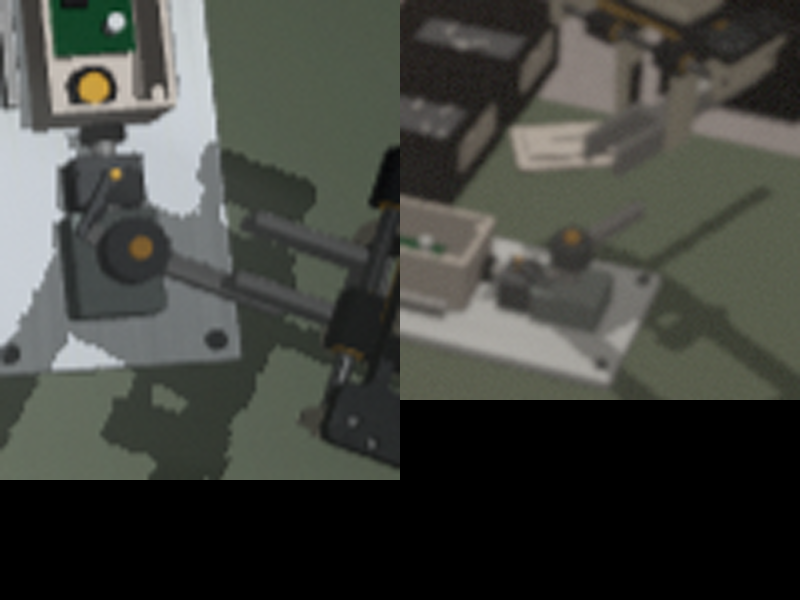

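The fork is over the lever in the top view, prong tips at crop px (250,217) and (240,281), with parallax from its height. I'll check the tip positions numerically.

```bash
python3 - <<'E'
from h import *
T=cam("top")
t=lambda x,y:(350+x/4-.4,130+y/4-.4)
a,b=plane(T,t(250,217),.163),plane(T,t(240,281),.163); print(a,b,(a+b)/2,np.linalg.norm(a-b))
s=robot.read_state()["tool_pos"];m=(a+b)/2;P=np.array([.6258,-.1804]);u=np.array([np.cos(1.1967),np.sin(1.1967)]);n=np.array([-u[1],u[0]])
print("tip ahead of tcp",(m[:2]-s[:2])@u,"side",(m[:2]-s[:2])@n,"tip r",(P-m[:2])@u,"lat err",(m[:2]-P)@n, "tcp lat", (s[:2]-P)@n,(P-s[:2])@u)
go(.5898,-.2715,.087,1.195)
E
```

```text
[ 0.63113962 -0.21347619  0.163     ] [ 0.59916919 -0.2064952   0.163     ] [ 0.6151544  -0.20998569  0.163     ] 0.03272373972651613
tip ahead of tcp 0.06387453765194787 side 0.0006970706796148841 tip r 0.03142973059241252 lat err -0.0009022168566156868 tcp lat -0.001599287536230569 0.09530426824436039
now [ 0.5925 -0.2697  0.1624] yaw 1.1991 tilt [-0.  0. -1.] turn 0.0041 shift in present axes [-0.0026 -0.0018  0.0754] in axes after turn [-0.0027 -0.0018  0.0754]
```

Scaled: -0.0026 m is -0.052, -0.0012 m is -0.024, 0.003 rad is 0.012.

Request:
{"op": "send_path", "data": {
  "motion": {"moves":[[0.03, -0.052, -0.024, 0.3, 0.012], [0.03, 0, 0, 0.4, 0], [0.03, 0, 0, 0.3, 0], [0.03, 0, 0, 0.2, 0], [0.03, 0, 0, 0.2, 0], [0.03, 0, 0, 0.1, 0], [0.03, 0, 0, 0, 0], [0.03, 0, 0, 0, 0]]}
}}

```text
t: 8.35
tool_pos: [0.5907, -0.2734, 0.0882]
orientation: [2.596, 1.767, 0.001]
force: [1.0, 0.2, -3.2]
opening: 0.0396
gripper_force: 60.0
```

```bash
python3 -c "
from h import *
s=robot.read_state();print(s['force'],s['wrist_torque'])
go(.5898,-.2715,.087,1.195)"
```

```text
[ 1.01252904  0.19925534 -3.15055851] [ 0.10762638 -0.1348132   0.04822403]
now [ 0.5907 -0.2734  0.0882] yaw 1.1952 tilt [ 0.001 -0.    -1.   ] turn 0.0002 shift in present axes [ 0.0015 -0.0015  0.0012] in axes after turn [ 0.0015 -0.0015  0.0012]
```

The fork is down around the lever with no contact force. I'll start the swing.

Scaled: -0.0098 m is -0.196, 0.0005 m is 0.01, 0.1 rad is 0.4.

Request:
{"op": "send_path", "data": {
  "motion": {"moves":[[0.03, 0.02, -0.196, 0, 0.4], [0.03, 0.01, -0.196, 0, 0.4], [0.03, 0.01, -0.196, 0, 0.4], [0.03, 0.01, -0.196, 0, 0.4], [0.03, 0.01, -0.196, 0, 0.4], [0.03, 0, 0, 0, 0]]}
}}

```text
t: 8.95
tool_pos: [0.5524, -0.2466, 0.0897]
orientation: [2.95, 1.062, 0.004]
force: [4.5, -9.5, -6.5]
opening: 0.0397
gripper_force: 60.0
```

```bash
python3 -c "
from h import *
s=robot.read_state();print(s['force'],s['wrist_torque'])
a=1.195-.5
go(.6258-.098*np.cos(a),-.1804-.098*np.sin(a),.087,a)"
```

```text
[ 4.52637078 -9.54048925 -6.53811489] [-1.67237952 -0.8567377  -0.17733213]
now [ 0.5524 -0.2466  0.0897] yaw 0.6909 tilt [ 0.005 -0.005 -1.   ] turn -0.0041 shift in present axes [ 0.0008 -0.0039  0.0027] in axes after turn [ 0.0008 -0.0039  0.0027]
```

Request:
{"op": "send_path", "data": {
  "motion": {"moves":[[0.03, 0.02, -0.236, 0.02, 0.4], [0.03, 0.01, -0.196, 0, 0.4], [0.03, 0.01, -0.196, 0, 0.4], [0.03, 0.01, -0.196, 0, 0.4], [0.03, 0, 0, 0, 0]]}
}}

```text
t: 9.45
tool_pos: [0.5325, -0.2094, 0.0887]
orientation: [3.105, 0.456, 0.004]
force: [-0.5, -4.5, -2.6]
opening: 0.0393
gripper_force: 60.0
```

```bash
python3 -c "
from h import *
s=robot.read_state();print(s['force'],s['wrist_torque'])
a=1.195-.9
go(.6258-.098*np.cos(a),-.1804-.098*np.sin(a),.087,a)"
```

```text
[-0.47229385 -4.502905   -2.59731919] [-0.70799328 -0.11480121 -0.07423835]
now [ 0.5325 -0.2094  0.0887] yaw 0.2914 tilt [ 0.003 -0.003 -1.   ] turn -0.0036 shift in present axes [-0.0003 -0.0006  0.0017] in axes after turn [-0.0003 -0.0006  0.0017]
```

Request:
{"op": "send_path", "data": {
  "motion": {"moves":[[0.03, 0.008, -0.166, 0, 0.34], [0.03, 0.008, -0.166, 0, 0.34], [0.03, 0.008, -0.166, 0, 0.34], [0.03, 0, 0, 0, 0]]}
}}

```text
t: 9.85
tool_pos: [0.5284, -0.1831, 0.0877]
orientation: [3.141, 0.063, 0.003]
force: [0.1, -0.6, -3.3]
opening: 0.0396
gripper_force: 60.0
```

Request:
{"op": "send_path", "data": {
  "motion": {"moves":[[0.03, 0, -0.04, 0, 0.08], [0.03, 0, -0.04, 0, 0.08], [0.03, 0, -0.02, 0, 0], [0.03, 0, 0, 0, 0], [0.03, 0, 0, 0, 0]]}
}}

```text
t: 10.35
tool_pos: [0.5276, -0.1786, 0.0866]
orientation: [3.142, 0.001, -0.0]
force: [0.5, 0.4, -2.9]
opening: 0.0395
gripper_force: 60.0
```

```bash
python3 - <<'E'
from h import *
s=robot.read_state();print(s['force'],s['wrist_torque'])
a=.043
go(.6258-.098*np.cos(a),-.1804-.098*np.sin(a),.087,a)
T,S=cam("top"),cam("side")
out=np.zeros((600,800,3),np.uint8)
out[:560,:400]=cv2.resize(T["image"][90:230,330:430,::-1],(400,560),interpolation=cv2.INTER_CUBIC); out[:400,400:]=cv2.resize(S["image"][70:190,200:320,::-1],(400,400),interpolation=cv2.INTER_CUBIC)
cv2.imwrite("pics/l2.png",out)
E
```

```text
[ 0.52996824  0.38425212 -2.86219474] [ 0.00466398 -0.2113856   0.01919493]
now [ 0.5276 -0.1786  0.0866] yaw 0.0007 tilt [-0. -0. -1.] turn -0.0423 shift in present axes [ 0.0003  0.006  -0.0004] in axes after turn [ 0.0001  0.006  -0.0004]
```

View pics/l2.png

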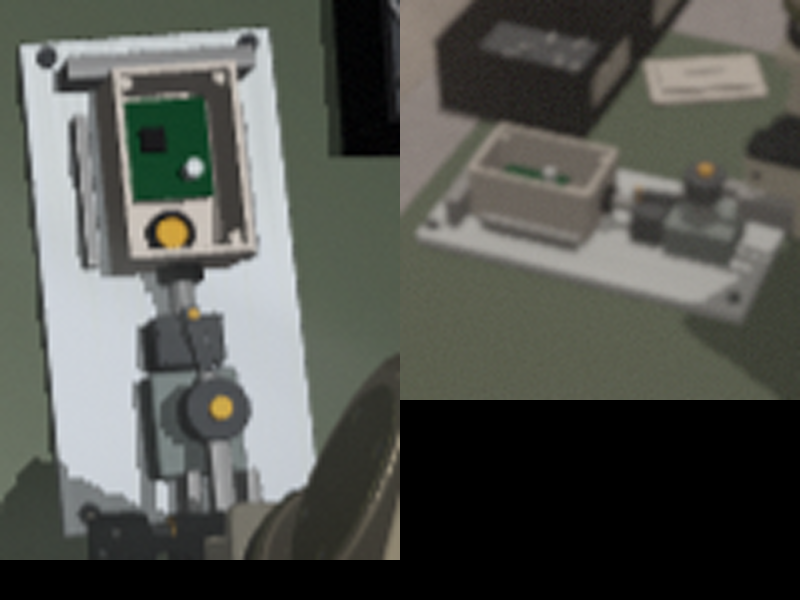

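The lever has snapped over: it points down the image at crop px (222,460) and lies free in the fork. The housing is up against the fence, with its front edge moved to (165,262) and its rear at the fence near (175,75). I'll push a little further to test the stop, then centre the fork and lift.

Scaled: -0.002 m is -0.04.

Request:
{"op": "send_path", "data": {
  "motion": {"moves":[[0.03, 0, -0.04, 0, 0], [0.03, 0, -0.04, 0, 0], [0.03, 0, 0, 0, 0], [0.03, 0, 0, 0, 0]]}
}}

```text
t: 10.85
tool_pos: [0.5276, -0.1758, 0.0867]
orientation: [3.139, -0.0, 0.0]
force: [-0.2, -6.6, -4.8]
opening: 0.04
gripper_force: 60.0
```

Request:
{"op": "send_path", "data": {
  "motion": {"moves":[[0.03, 0, 0.1, 0, -0.08], [0.03, 0, 0.1, 0, -0.088], [0.03, 0, 0, 0, 0], [0.03, 0, 0, 0, 0]]}
}}

```text
t: 11.25
tool_pos: [0.5277, -0.1844, 0.0866]
orientation: [-3.141, -0.066, 0.0]
force: [-0.2, -0.0, -3.1]
opening: 0.0398
gripper_force: 60.0
```

```bash
python3 -c "
from h import *
a=.043
go(.6258-.098*np.cos(a),-.1804-.098*np.sin(a),.15,a)"
```

```text
now [ 0.5277 -0.1844  0.0866] yaw 0.0418 tilt [-0.  0. -1.] turn -0.0012 shift in present axes [ 0.0002  0.0002 -0.0634] in axes after turn [ 0.0002  0.0002 -0.0634]
```

Request:
{"op": "send_path", "data": {
  "motion": {"moves":[[0.03, 0, 0, -0.2, 0], [0.03, 0, 0, -0.5, 0], [0.03, 0, 0, -0.7, 0], [0.03, 0, 0, 0, 0], [0.03, 0, 0, 0, 0]]}
}}

```text
t: 11.75
tool_pos: [0.5286, -0.1847, 0.1581]
orientation: [3.14, 0.066, 0.004]
force: [-0.1, 0.1, -3.6]
opening: 0.0397
gripper_force: 60.0
```

```bash
python3 -c "
from h import *
go(.575,.2546,.15,.0413)"
```

```text
now [ 0.5286 -0.1847  0.1581] yaw 0.0423 tilt [ 0.003 -0.001 -1.   ] turn 0.001 shift in present axes [ 0.065  -0.4369  0.0081] in axes after turn [ 0.0645 -0.437   0.0081]
```

Scaled: -0.0437 m is -0.874, 0.0065 m is 0.13.

Request:
{"op": "send_path", "data": {
  "motion": {"moves":[[0.03, 0.13, -0.874, 0, 0], [0.03, 0.13, -0.874, 0, 0], [0.03, 0.13, -0.874, 0, 0], [0.03, 0.13, -0.874, 0, 0], [0.03, 0.13, -0.874, 0, 0], [0.03, 0.13, -0.874, 0, 0], [0.03, 0.13, -0.874, 0, 0], [0.03, 0.13, -0.874, 0, 0], [0.03, 0.13, -0.874, 0, 0], [0.03, 0.13, -0.874, 0, 0], [0.03, 0, 0, 0, 0], [0.03, 0, 0, 0, 0], [0.03, 0, 0, 0, 0]]}
}}

```text
t: 13.05
tool_pos: [0.5733, 0.2539, 0.155]
orientation: [3.14, 0.066, -0.004]
force: [-0.2, -0.4, -2.6]
opening: 0.0395
gripper_force: 60.0
```

```bash
python3 - <<'E'
from h import *
go(.575,.2546,.031,.0413)
T,S=cam("top"),cam("side")
out=np.zeros((600,800,3),np.uint8)
out[:560,:400]=cv2.resize(T["image"][90:230,330:430,::-1],(400,560),interpolation=cv2.INTER_CUBIC); out[:450,400:]=cv2.resize(S["image"][190:325,195:315,::-1],(400,450))
cv2.imwrite("pics/p1.png",out)
E
```

```text
now [0.5733 0.2539 0.155 ] yaw 0.042 tilt [-0.002 -0.001 -1.   ] turn 0.0007 shift in present axes [ 0.0017 -0.0007  0.124 ] in axes after turn [ 0.0017 -0.0007  0.124 ]
```

View pics/p1.png

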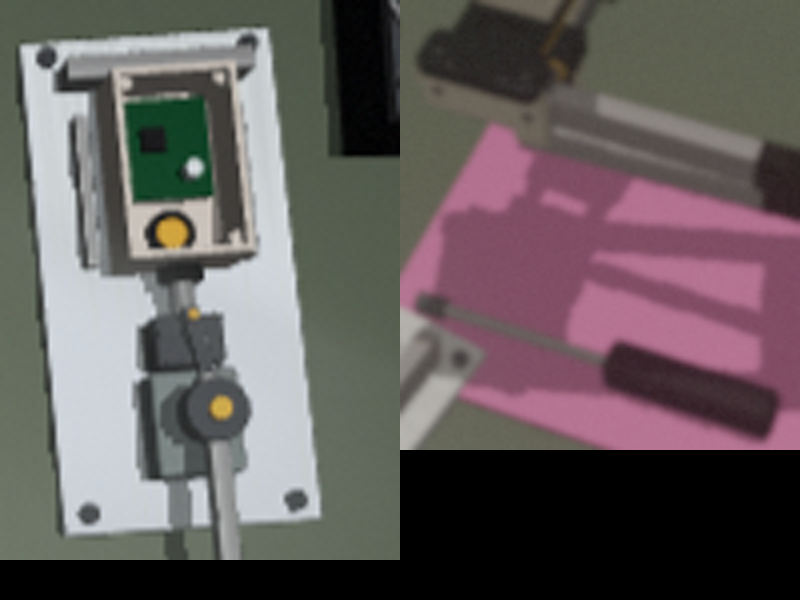

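The lever is locked along −x, running from (222,410) to (230,558), and the housing is seated at the fence. The bar is still held over its place, so I'll lower it.

Request:
{"op": "send_path", "data": {
  "motion": {"moves":[[0.03, 0.034, -0.014, 0.6, 0.0028], [0.03, 0, 0, 0.8, 0], [0.03, 0, 0, 0.6, 0], [0.03, 0, 0, 0.2, 0], [0.03, 0, 0, 0.12, 0], [0.03, 0, 0, 0.08, 0], [0.03, 0, 0, 0.04, 0], [0.03, 0, 0, 0, 0], [0.03, 0, 0, 0, 0]]}
}}

```text
t: 14.05
tool_pos: [0.5767, 0.2559, 0.0359]
orientation: [-3.14, -0.065, -0.003]
force: [1.1, -0.1, -4.2]
opening: 0.0394
gripper_force: 60.0
```

```bash
python3 -c "
from h import *
go(.575,.2546,.031,.0413)"
```

```text
now [0.5767 0.2559 0.0359] yaw 0.0416 tilt [ 0.002  0.001 -1.   ] turn 0.0003 shift in present axes [-0.0017  0.0013  0.0049] in axes after turn [-0.0017  0.0013  0.0049]
```

Request:
{"op": "send_path", "data": {
  "motion": {"moves":[[0.03, -0.024, 0.02, 0.04, 0], [0.03, 0, 0, 0.02, 0], [0.03, 0, 0, 0, 0], [0.03, 0, 0, 0, 0]]}
}}

```text
t: 14.45
tool_pos: [0.5746, 0.2545, 0.0316]
orientation: [3.141, 0.065, -0.0]
force: [-0.5, -0.1, -3.1]
opening: 0.0394
gripper_force: 60.0
```

```bash
python3 -c "
from h import *
go(.575,.2546,.031,.0413);s=robot.read_state();print(s['force'],s['wrist_torque'])"
```

```text
now [0.5746 0.2545 0.0316] yaw 0.0415 tilt [-0. -0. -1.] turn 0.0002 shift in present axes [ 0.0004 -0.      0.0006] in axes after turn [ 0.0004 -0.      0.0006]
[-0.49456385 -0.08808145 -3.13769553] [ 0.03823337 -0.18780406  0.08262691]
```

Scaled: 0.0008 m is 0.016.

Request:
{"op": "send_path", "data": {
  "motion": {"moves":[[0.03, 0, 0, 0.016, 0], [0.03, 0, 0, 0, 0], [0.03, 0, 0, 0, 0]]}
}}

```text
t: 14.75
tool_pos: [0.5747, 0.2546, 0.0309]
orientation: [-3.141, -0.065, -0.0]
force: [-0.3, 0.5, -2.4]
opening: 0.0391
gripper_force: 60.0
```

Request:
{"op": "send_path", "data": {
  "motion": {"moves":[[0.065, 0, 0, 0, 0], [0.065, 0, 0, 0, 0], [0.065, 0, 0, 0, 0], [0.065, 0, 0, 0, 0], [0.065, 0, 0, -0.2, 0], [0.065, 0, 0, -0.6, 0], [0.065, 0, 0, -1, 0], [0.065, 0, 0, -1, 0], [0.065, -0.24, 0.9, -0.2, 0], [0.065, -0.24, 0.9, 0, 0], [0.065, -0.24, 0.9, 0, 0], [0.065, -0.24, 0.9, 0, 0], [0.065, -0.24, 0.9, 0, 0], [0.065, -0.24, 0.9, 0, 0], [0.065, -0.24, 0.9, 0, 0], [0.065, -0.24, 0.9, 0, 0], [0.065, 0, 0, 0, 0], [0.065, 0, 0, 0, 0], [0.065, 0, 0, 0, 0]]}
}}

```text
t: 16.65
tool_pos: [0.494, -0.1083, 0.1813]
orientation: [-3.141, -0.066, -0.001]
force: [0.8, 0.7, 0.4]
opening: 0.0651
gripper_force: 0.0
```

```bash
python3 - <<'E'
from h import *
T,S=cam("top"),cam("side")
out=np.zeros((600,800,3),np.uint8)
out[:600,:300]=cv2.resize(T["image"][190:310,165:225,::-1],(300,600),interpolation=cv2.INTER_CUBIC); out[:280,300:]=cv2.resize(S["image"][233:303,203:328,::-1],(500,280),interpolation=cv2.INTER_CUBIC)
out[290:600,300:560]=cv2.resize(T["image"][95:230,330:430,::-1],(260,310))
cv2.imwrite("pics/p2.png",out)
E
```

```text
(no output)
```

View pics/p2.png

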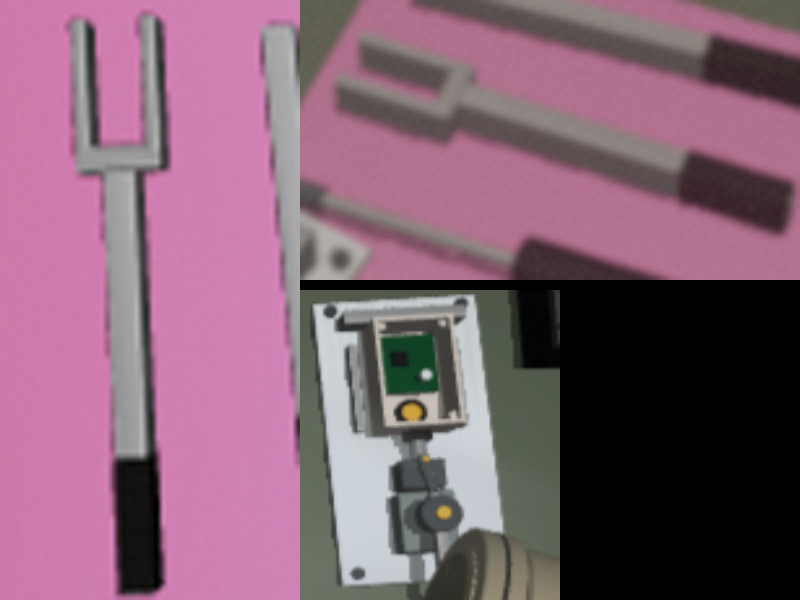

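The bar lies flat exactly where it was: prong tips at (77,20) and (147,16), black end at (137,590), as before. The clamp is still locked and the arm is clear, so I'll hand the job in.

```bash
python3 -c "
from plant import robot
print(robot.close_job())"
```

```text
the job is handed in; nothing more can be done
None
```

The clamp is locked with the housing up against the fence, the bar is lying flat back in its original place on the foam, and the job was handed in at about 17 s (59 s allowed).

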